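# Pack a guitar pickup and snap its slide-top case shut

## Robot

A 7-joint arm with a two-finger parallel gripper is mounted at the origin on the work surface. World frame = base frame: x ahead of the robot, y to its left, z up, the work surface at z = 0. Lengths are in m, angles in rad, forces in N, time in s.
With the tool pointing down it reaches from about 0.4 to 0.85 m from the base axis. Payload 6.9 kg.
Tool frame: the origin (TCP) lies midway between the tips of the shut fingers; the grasp point (between the pads) lies behind it (ctrl.pinch_z is the z of the grasp point in the tool frame, in m); z points along the fingers, y is the direction in which the jaws open and shut (so a half turn about z gives the same grasp; the last joint's range is limited). The gripper opens to 85 mm and grips with 20 to 120 N. Pads are 22 mm wide; open, the fingers measure 114 mm over their backs; the gripper's body (76 mm by 85 mm) begins 54 mm behind the grasp point. The pads swing forward as they close: fully open they stand 13 mm farther back than shut.
Start: joints at [-1.165, 0.507, -0.238, 1.5, 0.126, 1.149, -0.155], TCP at [0.185, 0.597, 0.231] pointing down, gripper open.
Joint ranges: [-3.08, 3.08], [-0.24, 2.05], [-1.43, 1.35], [0, 2.5], [-1.52, 4.66], [0.17, 1.96], [-2.89, 2.89]. Speed limits (rad/s): [2.39, 2.39, 3.14, 3.14, 3.14, 3.14, 3.14].

## Interface

Orientations are given as a unit quaternion [w, x, y, z].
In Python, from station import ctrl, get_state, vision, ticket, models gives the robot as it stands. Calls block until the motion is done:
- ctrl.movep(position, orientation): joint-space move of the TCP to a pose.
- ctrl.movel(position, frame=None, max_speed=0.15): straight line of the TCP; frame=None keeps the orientation; max_speed is the mean speed in m/s.
- ctrl.set_joints(angles): joint-space move.
- ctrl.ungrasp() and ctrl.close_gripper(force=None): open the fingers fully, or close them until they stop; force is the grip in N (None keeps the last).
- ctrl.pause(seconds).
- ctrl.ik(position, orientation): joint angles nearest the present ones, or None.
- get_state(): the state.
- vision.grab_frame(name): name is "side" or "top"; returns (picture, depth): 384x512x3 uint8, blue, green, red; 384x512 float32, m along the optical axis (not along the pixel's ray), 0 where there is no reading.
- vision.camera_info(name): a dict with "mtx" (3x3 intrinsics, pixels), "dist_coeffs" ([k1, k2, p1, p2, k3] as OpenCV has them; the pictures are not rectified), "R" (3x3) and "t" (3): a world point X has camera coordinates R X + t. Camera axes: x right, y down, z forward; pixel columns grow to the right and rows downward; lengths in m; the calibration is good to about 2 mm. A picture is of the moment at which its call begins. camera_info takes no time and is no camera call.
A pose or a line that the arm cannot do raises ctrl.Unreachable and nothing moves.
- ticket.close_job(): hands the job in, once; it reports no verdict.
Trained networks look in the newest picture that a camera, given by its name, has taken for a name from the list of things; names that differ only in an ending like _2 or _b are one class to them, and where a whole thing is asked for, a point or a joint stands for the part that bears it (a point fixed in the world has none). Each returns a list of dicts, best first, with "p" (0 to 1); they miss things now and then, are a little off and sometimes report something else, mostly with a low value. They report only what shows in the picture. A call takes as long as a camera call. They do not tell look-alikes from the thing itself.
- models.recognise(camera, target): "point" ([column, row] in pixels, amid what is visible of it).
- models.masks_of(camera, target): "mask" (384x512 bool, what is visible of it) and "point" ([column, row] in pixels, amid what is visible of it).
The state is a dict: "time": time; "qpos": joint angles; "qd": joint speeds; "tau": joint torques, N m; "tcp_pos": TCP position; "eef_rot": TCP orientation; "contact_force": force on the tool from outside, world axes, zero at the start; "wrist_torque": the same for the moment, N m; "width": finger opening in m.
Only numpy, scipy, OpenCV 4.12 (cv2) and the standard library are available. Lean on these libraries where they do the work, as an engineer would, in place of code of your own. Each camera call takes 0.05 s, during which the arm holds its last target. There are 200 camera calls.

## Task

Set the black guitar pickup down, not dropped, flat on its base with the pole pieces up on the blue floor of the open bay of the slide-top case. Then slide the lid along its grooves, force it over the small brass ridge and push it fully home against the red buffer until the ridge has sprung up behind it and holds it shut, firmly but without ramming, wedging or bearing down: the thin wood stands no more than about 25 N. Leave the cream pickup and everything else on the bench where they are, and let go at the end.

Things in the scene. Friction and masses are not known exactly. Their poses are not given: they have to be found in the camera images.
- case: wooden slide-top case fixed to the bench, 228 (x) x 104 (y) x 51 mm high; the lid closes towards its +x. Origin: on the bench, midway between the side walls, 125 mm from the open mouth (-x) and 103 mm from the far end (+x). Side grooves: floor z = 36, sides y = +-47 mm, overhead lips z = 45 to 51 mm reaching in to y = +-41 mm (82 mm clear between them).
- bay (a point): centre of the blue floor of the open bay, at case x = 4, y = 0, z = 6 mm (6 mm above the bench); axes as the case's. The bay is 82 mm wide (y, +-41) and runs in x from a 30 mm high divider (case x = -36) to the dark end block (its face at case x = 45 to 71, 34.5 mm high). All of it is uncovered while the lid is open as at the start.
- ridge (a joint): sprung brass bar, 10 mm thick, across the case, top 3 mm above the groove floor; 0 = up, grows in m when pressed down (to 0.0038). Ridge, stop wall (51 mm high) and buffer sit on a dark end block screwed down anywhere along 26 mm: stop face at case x = 71 to 97 mm, not reported, to be felt or seen. Ridge 19 mm before it. The lid needs some 6 to 14 N along the groove to pass it.
- buffer (a joint): red sprung pin, 10 mm thick, standing 6 mm out of the stop wall towards the lid; 0 = out, grows in m as the lid's front edge pushes it in along the case's +x (to 0.006 = flush, lid on the stop wall). It takes 3 N at first and 6 N at the end. Once the lid is home the ridge holds it with the buffer still about 3 mm in.
- lid: pale wooden lid, loose in the grooves with 1 mm play at each side and above: 219 (x) x 92 (y) x 8 mm, 0.13 kg nominal. Origin: on its underside, mid width, 97 mm behind its front (+x) edge; at case z = 36 mm; axes as the case's. On the stop wall its origin is at case x = -26 to 0 mm. Start: case x = -134 to -143 mm. A notch under it, 12 to 26 mm behind the front edge, takes the ridge at home.
- lid_rib (a point): centre of the top face of the dark rib on the lid, at lid x = 50, y = 0, z = 30 mm (above the lid's underside). The rib is 16 mm (x) x 50 mm (y) and stands 22 mm above the lid's top face; it can be pinched across its 16 mm or pushed from behind on its -x face (lid x = 42 mm).
- black_pickup: black single-coil guitar pickup with six steel pole pieces on top, 72 (x) x 24 (y) x 20 mm high (pole pieces 1 mm more), 0.11 kg nominal; origin at the centre of its underside, z up out of the pole pieces. It may lie any way round in the bay.
- cream_pickup: cream pickup of the same shape, size and frame; to be left alone.
- glue_bottle: white glue bottle, 60 mm across, 160 mm high, origin under its centre; leave alone.
- screwdriver: screwdriver lying on the bench, about 200 mm long; leave alone.
- sanding_block: cork sanding block 100 x 60 x 35 mm, origin under its centre; leave alone.
- tape_roll: blue tape roll lying flat, 90 mm across, 24 mm high, origin under its centre; leave alone.
- tuner: steel guitar tuner (machine head) about 55 mm long, 46 mm high, origin under its housing; leave alone.
- offcut: dark wooden offcut 160 x 45 x 25 mm, origin under its centre; leave alone.
Things that resemble listed ones, but are neither listed nor needed, are in the scene too. Several things look just like the black_pickup: the one meant starts farthest to the robot's right. Of the things like the lid, leave any that is purple; of the rest the larger one is meant.

How it is judged:
By the outcome, as a careful person would: the job done as asked, in the order asked, and still so for the second after the job is handed in, with the robot touching nothing.
It also fails if it takes over 64 s, if anything falls off the work surface, if the arm or the gripper's body presses on something with over 40 N, if the wrist force passes 120 N, or if a joint passes its speed limit or range.

## Working session

There is one attempt and no reset: what is moved stays moved. The work goes in short steps, each a Python script; the robot and the scene stay as the last script left them, time stands still between calls to the robot, and variables do not carry over. Pictures are saved under pics/ and viewed, about 8 in all and at most 12, crops included, and the job is handed in when it is done.

```bash
mkdir -p pics; cat > h.py <<'E'
import numpy as np, cv2
from station import ctrl, get_state, vision, ticket, models
def cam(n):
    c=vision.camera_info(n); return np.array(c["mtx"],float),np.array(c["dist_coeffs"],float),np.array(c["R"],float),np.array(c["t"],float)
def world(n,px,depth):
    """px Nx2, depth N -> Nx3 world"""
    K,d,R,t=cam(n); px=np.asarray(px,float).reshape(-1,1,2)
    u=cv2.undistortPoints(px,K,d).reshape(-1,2); z=np.asarray(depth,float).reshape(-1,1)
    return (np.hstack([u*z,z])-t)@R
def cloud(n,D,mask=None):
    m=(D>0) if mask is None else (mask&(D>0))
    r,c=np.nonzero(m); return world(n,np.c_[c,r],D[r,c]),np.c_[c,r]
def pix(n,X):
    K,d,R,t=cam(n); return cv2.projectPoints(np.asarray(X,float).reshape(-1,3),cv2.Rodrigues(R)[0],t,K,d)[0].reshape(-1,2)
def ray(n,px,z):
    K,d,R,t=cam(n); u=cv2.undistortPoints(np.asarray(px,float).reshape(-1,1,2),K,d).reshape(-1,2)
    dr=np.c_[u,np.ones(len(u))]@R; o=-t@R; return o+dr*((z-o[2])/dr[:,2])[:,None]
E
python3 - <<'E'
from h import *
for n in("top","side"):
    im,D=vision.grab_frame(n); cv2.imwrite(f"pics/{n}0.png",im); np.save(f"pics/{n}0.npy",D)
    K,d,R,t=cam(n); print(n,-t@R,R[2],K[0,0])
    for k in("black_pickup","lid","case","lid_rib","cream_pickup"):
        for r in models.masks_of(n,k):
            P,_=cloud(n,D,r["mask"]); q=np.median(P,0) if len(P) else None
            print(n,k,round(r["p"],2),np.round(r["point"]),r["mask"].sum(),np.round(q,3))
s=get_state(); print(s["tcp_pos"],s["eef_rot"],s["width"],ctrl.pinch_z,s["time"])
E
```

```text
top [0.31465088 0.01799174 1.49453947] [ 0.13288113 -0.00748017 -0.99110375] 458.87744846668033
top black_pickup 0.73 [336. 198.] 161 [ 0.471 -0.267  0.019]
top black_pickup 0.61 [307. 174.] 180 [ 0.545 -0.181  0.019]
top black_pickup 0.5 [304. 213.] 145 [ 0.408 -0.162  0.02 ]
top lid 0.78 [340. 278.] 2116 [ 0.219 -0.281  0.008]
top lid 0.76 [260. 198.] 1852 [ 0.47  -0.018  0.044]
top lid 0.75 [336. 199.] 181 [ 0.469 -0.267  0.019]
top case 0.63 [240. 145.] 1421 [0.647 0.043 0.023]
top lid_rib 0.94 [341. 278.] 2049 [ 0.219 -0.281  0.008]
top lid_rib 0.73 [258. 199.] 1833 [ 0.47  -0.015  0.044]
top lid_rib 0.59 [194. 224.] 947 [0.386 0.188 0.006]
top cream_pickup 0.77 [172. 183.] 198 [0.521 0.27  0.019]
top cream_pickup 0.4 [258. 199.] 1843 [ 0.473 -0.015  0.044]
side [ 0.33758031 -0.56674811  0.8176329 ] [ 0.16299412  0.57985401 -0.79824949] 351.2347731645862
side black_pickup 0.83 [297. 247.] 246 [ 0.542 -0.186  0.019]
side black_pickup 0.8 [280. 282.] 401 [ 0.468 -0.274  0.018]
side black_pickup 0.58 [244. 255.] 323 [ 0.408 -0.169  0.018]
side lid 0.98 [174. 322.] 4197 [ 0.214 -0.288  0.007]
side lid 0.9 [252. 193.] 2182 [ 0.464 -0.019  0.043]
side lid 0.72 [208. 158.] 724 [0.386 0.185 0.005]
side lid 0.47 [275.  90.] 556 [0.675 0.397 0.032]
side case 0.64 [300. 172.] 2108 [0.639 0.039 0.033]
side lid_rib 0.98 [207. 159.] 791 [0.383 0.184 0.005]
side lid_rib 0.96 [246. 195.] 2100 [ 0.462 -0.02   0.043]
side lid_rib 0.64 [173. 325.] 4236 [ 0.214 -0.288  0.007]
side cream_pickup 0.63 [243. 128.] 196 [0.52  0.264 0.016]
[0.18459165 0.59707722 0.23127597] [-3.21469151e-06  1.49343749e-01  9.88785338e-01 -2.52272155e-05] 0.08564940073742852 -0.0187 0.6
```

View pics/top0.png

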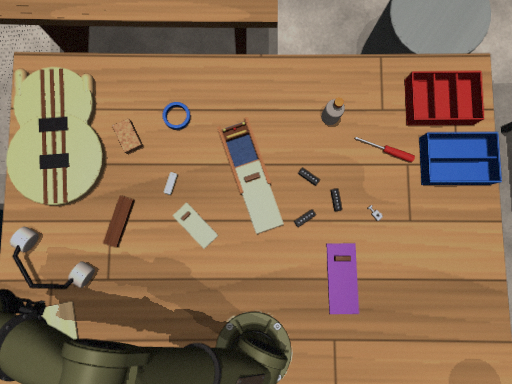

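View pics/side0.png

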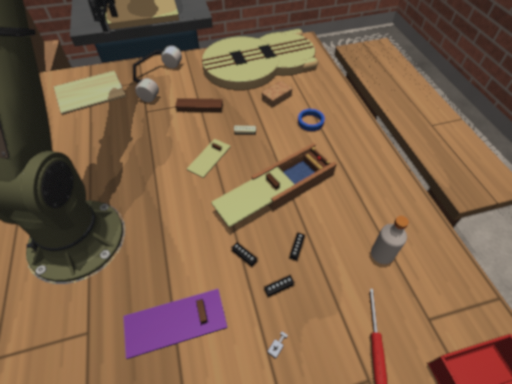

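The image shows three black pickups, at top pixels (336,199), (307,174) and (304,213). The first has the most negative y (-0.267), so it is the robot's rightmost and the one meant. There are three lid-like things: purple (342,278), small pale (194,224), and the large pale one in the case (260,198). The last is the lid meant.

View pics/case_side.png

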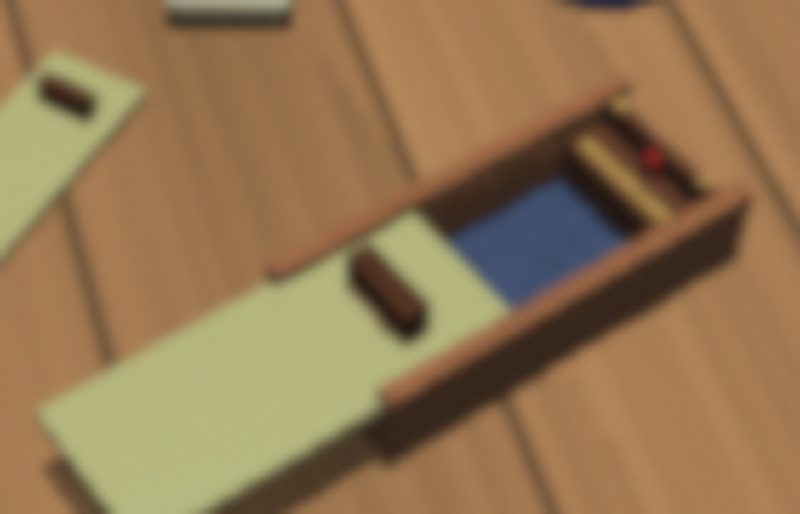

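View pics/pk.png

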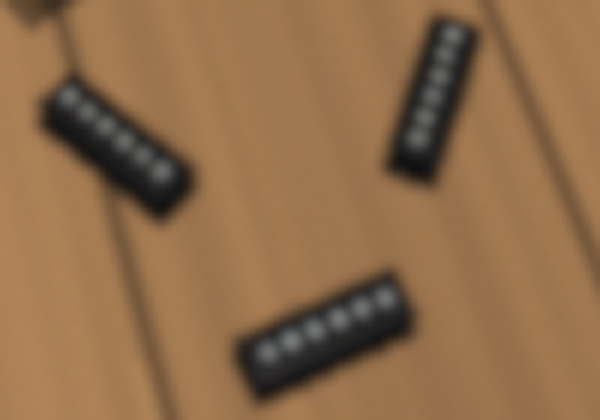

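The crops show all three pickups upright with pole pieces up. The meant one is the bottom one (side px 280,282). The bay is about 95 mm long, less than the open fingers' 114 mm, so I'll measure the real finger shape from close by before choosing the placing angle.

```bash
cat >> h.py <<'E'
def qdown(jaw_deg):
    a=np.radians(jaw_deg+90); return [0,float(np.cos(a/2)),float(np.sin(a/2)),0]
def best(pos,jaw):
    q0=np.array(get_state()["qpos"]); L=[]
    for j in (jaw,jaw+180):
        s=ctrl.ik(pos,qdown(j))
        if s is not None: L.append((np.abs(np.array(s)-q0).max(),j))
    return min(L)[1] if L else None
E
python3 - <<'E'
from h import *
for p in ([.38,-.15,.5],[.42,-.12,.5],[.45,-.12,.45]):
    j=best(p,0)
    if j is not None: break
print(p,j); t0=get_state()["time"]
ctrl.movep(p,qdown(j)); s=get_state(); print(s["tcp_pos"],s["time"]-t0)
im,D=vision.grab_frame("side"); cv2.imwrite("pics/g_open.png",im); np.save("pics/g_open.npy",D)
t0=get_state()["time"]; ctrl.close_gripper(20); print(get_state()["width"],get_state()["time"]-t0)
im2,D2=vision.grab_frame("side"); t0=get_state()["time"]; ctrl.ungrasp(); print(get_state()["time"]-t0,get_state()["contact_force"])
c=pix("side",[p])[0].astype(int); print(c)
crop=lambda a:cv2.resize(a[max(0,c[1]-75):c[1]+35,max(0,c[0]-75):c[0]+75],(600,440),interpolation=cv2.INTER_CUBIC)
cv2.imwrite("pics/g.png",np.vstack([crop(im)[140:],crop(im2)[140:]]))
P,_=cloud("side",D); w=(np.abs(P-np.array(p)-[0,0,.03])<[.09,.05,.05]).all(1); P=(P[w]-p)*1000
for z in range(0,60,5):
    q=P[(P[:,2]>z)&(P[:,2]<=z+5)]
    if len(q): print(z,len(q),np.round([q[:,0].min(),q[q[:,0]<0,0].max() if (q[:,0]<0).any() else 0,q[q[:,0]>0,0].min() if (q[:,0]>0).any() else 0,q[:,0].max(),q[:,1].min(),q[:,1].max()]))
E
```

```text
[0.38, -0.15, 0.5] 0
[ 0.38050458 -0.1491401   0.49967717] 2.875
-0.00016549004940103783 0.7666999999999997
0.7832999999999997 [ 0.38766704 -0.74771306 -0.9405698 ]
[208  92]
10 10 [-44. -43.  43.  48.  -9.   6.]
15 48 [-54. -43.  42.  53. -12.  12.]
20 67 [-55. -43.  43.  57. -11.  10.]
25 72 [-56. -42.  43.  57. -11.   9.]
30 72 [-56. -43.  43.  55. -12.   9.]
35 69 [-55. -43.  43.  55. -11.  12.]
40 82 [-56. -42.  42.  55. -12.  12.]
45 88 [-56. -42.  42.  55. -12.   8.]
50 57 [-62. -43.  44.  64. -13.  -2.]
55 147 [-72. -40.  40.  72. -15.  -5.]
```

View pics/g.png

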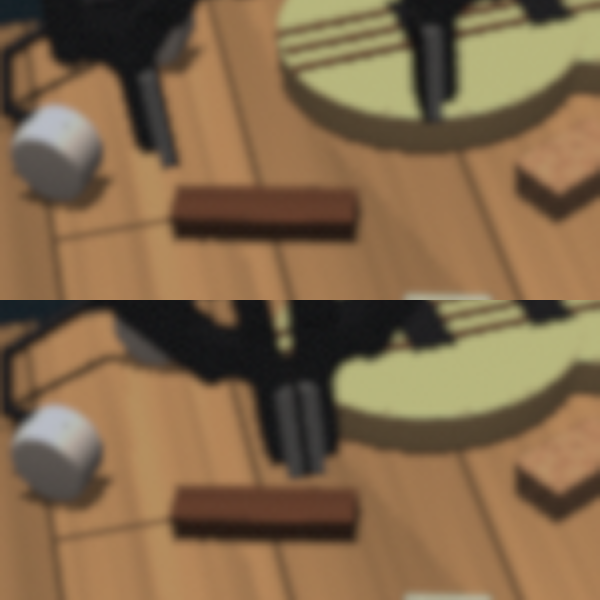

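The pads project about 5 mm below the thicker finger backs. With a 3 mm deep grip and the jaws along case x near x = 5, the fingers clear the divider and ridge on opening. They would still touch the lid's edge at about case x = -44, so I'll first nudge the lid back ~15 mm by its rib, and check the ridge position from the picture.

```bash
cat >> h.py <<'E'
YAW=19.2; CO=np.array([.6213,.0341,0]); _a=np.radians(YAW)
RC=np.array([[np.cos(_a),-np.sin(_a),0],[np.sin(_a),np.cos(_a),0],[0,0,1]])
def c2w(x,y,z): return (CO+RC@(np.array([x,y,z])/1000)).tolist()
def w2c(P): return (np.asarray(P)-CO)@RC*1000
def fc(): return RC.T@np.array(get_state()["contact_force"])
E
python3 - <<'E'
from h import *
im=cv2.imread("pics/side0.png"); print("ridge mid",w2c(ray("side",[[313.6,161.5]],.039)),"red",w2c(ray("side",[[319.2,157.7]],.043)))
for n in("top","side"):
    im=cv2.imread(f"pics/{n}0.png"); h=cv2.cvtColor(im,cv2.COLOR_BGR2HSV)
    P,q=cloud(n,np.load(f"pics/{n}0.npy")); C=w2c(P); H=h[q[:,1],q[:,0]].astype(int)
    b=(abs(C[:,1])<38)&(C[:,0]>30)&(C[:,0]<110)&(C[:,2]>0)&(C[:,2]<60)
    for lo in range(40,108,4):
        s=b&(C[:,0]>=lo)&(C[:,0]<lo+4)
        if s.any(): print(n,lo,s.sum(),np.round(np.median(C[s,2]),1),np.median(H[s],0))
j=best(c2w(-64,0,120),YAW+90); ctrl.movep(c2w(-64,0,120),qdown(j)); ctrl.close_gripper(40)
ctrl.movel(c2w(-64,0,53),max_speed=.12); f0=fc(); print(f0)
ctrl.movel(c2w(-89,0,53),max_speed=.06); print(fc()-f0,w2c(get_state()["tcp_pos"]))
ctrl.movel(c2w(-80,0,53),max_speed=.1); ctrl.movel(c2w(-80,0,110),max_speed=.2)
ctrl.ungrasp(); print(get_state()["time"])
E
```

```text
ridge mid [[60.32701801 -2.07792897 39.        ]] red [[80.86771438 -2.55783348 43.        ]]
top 40 26 5.6 [110.  115.5 113. ]
top 44 25 5.5 [110. 116. 113.]
top 48 30 5.8 [110. 115. 112.]
top 52 24 7.1 [110.  113.5 104. ]
top 56 75 22.7 [ 14. 152.  45.]
top 60 34 36.7 [ 19.  143.  168.5]
top 64 23 37.9 [ 20. 139. 169.]
top 68 25 35.3 [ 11. 156. 106.]
top 72 30 35.2 [  9.  155.5 105. ]
top 76 31 34.5 [  9. 156. 103.]
top 80 50 42.5 [ 10. 159.  67.]
top 84 33 49.9 [  9. 132. 104.]
top 88 6 48.6 [  9.  109.5 108.5]
top 96 2 11.5 [  7.   76.  102.5]
top 100 13 5.6 [ 11.  83. 121.]
top 104 10 2.9 [ 14. 131. 169.]
side 40 16 6.2 [110. 105. 110.]
side 44 20 5.7 [110.  105.  108.5]
side 48 14 6.1 [110.  104.5 103. ]
side 52 51 16.6 [110. 101.  60.]
side 56 94 25.9 [ 15.  130.5  63.5]
side 60 31 37.5 [ 18. 141. 152.]
side 64 18 37.1 [ 17.5 140.  146. ]
side 68 12 35.1 [ 15.5 140.5 128.5]
side 72 22 34.2 [ 13. 141. 109.]
side 76 25 33.5 [ 10. 142.  95.]
side 80 57 37.3 [ 10. 139.  74.]
side 84 69 46.2 [ 11. 136.  88.]
side 88 18 49.8 [ 14. 132. 144.]
[-0.31305951  0.84705818  0.56784372]
[ 0.83822992 -1.43574803 -0.15371452] [-89.34905907   0.14315576  53.14947622]
10.2917
```

The stop face is near case x = 83, the block face near 57 and the ridge between 59 and 69. Now the pickup.

```bash
python3 - <<'E'
from h import *
p=np.array([.4698,-.2693,0]); 
jaws=best([*p[:2],.09],99.3)
ctrl.movep([*p[:2],.10],qdown(jaws)); ctrl.movel([*p[:2],.0172],max_speed=.12); 
print(get_state()["tcp_pos"],get_state()["contact_force"])
ctrl.close_gripper(40); print("w",get_state()["width"])
ctrl.movel([*p[:2],.13],max_speed=.15); s=get_state(); print("w",s["width"],s["contact_force"],s["time"])
j=best(c2w(4,0,110),YAW); print(jaws,j)
ctrl.movep(c2w(4,0,110),qdown(j)); s=get_state(); print(s["width"],w2c(s["tcp_pos"]),s["time"])
im,D=vision.grab_frame("side"); cv2.imwrite("pics/s2.png",im)
im2,D2=vision.grab_frame("top")
a=cv2.resize(im[100:220,215:355],(700,600),interpolation=cv2.INTER_CUBIC); cv2.imwrite("pics/s2c.png",a)
for n in("side","top"):
    for r in models.masks_of(n,"black_pickup"):
        P,_=cloud(n,D if n=="side" else D2,r["mask"]); print(n,round(r["p"],2),r["point"],np.round(np.median(P,0),3))
E
```

```text
[ 0.47013684 -0.26945812  0.01765929] [0.1075704  0.03826779 0.27920082]
w 0.021973243770473397
w 0.021553687509995652 [ 0.01540599  0.24372774 -1.99117163] 13.7583
279.3 19.2
0.021864297612181068 [  2.86780393  -1.93456659 109.75412732] 15.05
side 0.89 [244.6, 254.7] [ 0.408 -0.17   0.018]
side 0.76 [294.7, 245.7] [ 0.542 -0.185  0.019]
top 0.52 [304.7, 215.2] [ 0.408 -0.164  0.019]
top 0.49 [306.2, 171.7] [ 0.545 -0.181  0.018]
```

View pics/s2c.png

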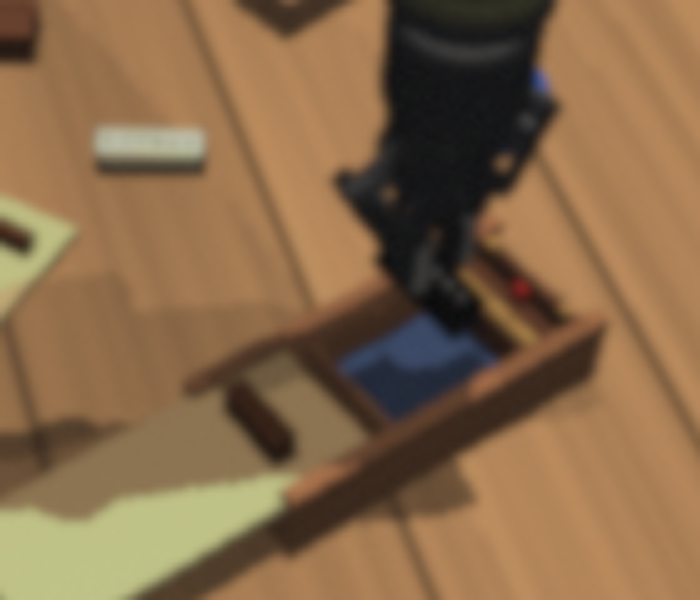

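The pickup is held level over the bay and the lid is back. I'll lower it until I feel the floor, then release.

```bash
python3 - <<'E'
from h import *
ctrl.movel(c2w(4,0,60),max_speed=.12); ctrl.pause(.15); print(w2c(get_state()["tcp_pos"]))
ctrl.movel(c2w(4,0,27),max_speed=.08); ctrl.pause(.2)
f0=fc(); print(f0,w2c(get_state()["tcp_pos"]))
z=26
while z>21.4:
    z-=.5; ctrl.movel(c2w(4,0,z),max_speed=.02); f=fc()-f0; print(z,np.round(f,1),np.round(w2c(get_state()["tcp_pos"]),1))
    if f[2]>2: break
s=get_state(); print(s["time"],s["width"])
E
```

```text
[ 4.61634656 -0.35354548 61.02302944]
[-0.50246867 -0.22841301 -0.54698146] [ 4.32376179 -0.18150698 27.45715287]
25.5 [ 0.3  0.1 -0.3] [ 4.   0.1 25.6]
25.0 [ 0.8  0.4 -1.6] [ 4. -0. 25.]
24.5 [-0.6  0.4 -0.7] [ 4.  -0.  24.5]
24.0 [-0.6  1.1 -0.8] [ 4.  0. 24.]
23.5 [ 0.3 -0.1  2.1] [ 4.1 -0.  23.8]
17.975 0.02175038028425517
```

Floor contact came at TCP z = 23.8, as expected. Releasing.

```bash
python3 - <<'E'
from h import *
f0=fc(); ctrl.ungrasp(); s=get_state(); print(s["width"],fc()-f0,w2c(s["tcp_pos"]))
ctrl.movel(c2w(4,0,60),max_speed=.1); ctrl.movel(c2w(4,0,140),max_speed=.25)
p=c2w(-141,0,160); j=best(p,YAW+90); print(j)
ctrl.movep(p,qdown(j)); ctrl.close_gripper(40)
im,D=vision.grab_frame("side"); imt,Dt=vision.grab_frame("top")
P,q=cloud("side",D); C=w2c(P); H=cv2.cvtColor(im,cv2.COLOR_BGR2HSV)[q[:,1],q[:,0]].astype(int)
b=(abs(C[:,1])<39)&(C[:,0]>-34)&(C[:,0]<54)&(C[:,2]>18)&(C[:,2]<32); print(b.sum(),cv2.minAreaRect(C[b,:2].astype(np.float32)),np.percentile(C[b,2],[10,50,90]))
rib=(abs(C[:,1])<30)&(C[:,0]>-140)&(C[:,0]<-60)&(C[:,2]>60)&(C[:,2]<72); print("rib",C[rib].mean(0))
a=cv2.resize(im[130:220,215:345],(800,554),interpolation=cv2.INTER_CUBIC); cv2.imwrite("pics/s3c.png",a); print(get_state()["time"])
E
```

```text
0.08545108128679386 [ 0.36714797  0.95493144 -1.21409437] [ 3.99040447e+00 -7.58322449e-03  2.35000035e+01]
289.2
144 ((2.148562431335449, 5.505899429321289), (62.50582504272461, 24.25826644897461), 89.64677429199219) [22.56714871 24.94646176 26.84743336]
rib [-112.0878018    -1.00102257   65.16169494]
21.5667
```

View pics/s3c.png

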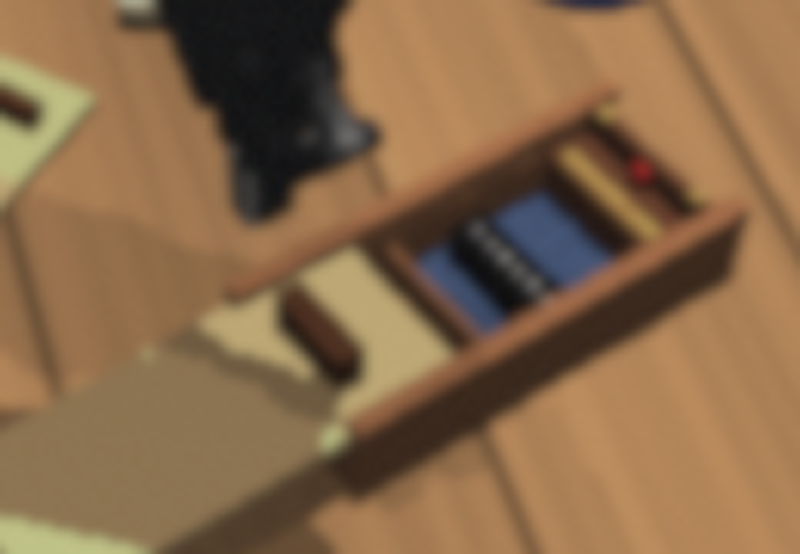

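The pickup sits flat on the blue floor, pole pieces up (crop ~510,265). Next, push the lid by its rib while watching the force.

```bash
cat > push.py <<'E'
from h import *
import sys
def run(x,xend,step,lim,z=49,v=.04):
    while x<xend:
        x+=step; ctrl.movel(c2w(x,0,z),max_speed=v); f=fc()-f0; t=w2c(get_state()["tcp_pos"])
        print(round(x,1),np.round(f,1),np.round(t,1))
        if -f[0]>lim: print("LIMIT"); return x,True
    return x,False
E
python3 - <<'E'
import push; from push import *
ctrl.movel(c2w(-141,0,49),max_speed=.15); ctrl.pause(.1); push.f0=fc(); print(push.f0,get_state()["time"])
x,b=run(-141,-111,10,6,v=.08)
if not b: x,b=run(x,-15,16,6,v=.08)
if not b: x,b=run(x,3,1,19,v=.03)
print(x,get_state()["time"])
E
```

```text
[ 1.02541426  0.01738644 -0.23606052] 22.5583
-131 [-1.8 -0.6 -0. ] [-130.3    0.    49.4]
-121 [-1.4  0.6  0.2] [-120.8    0.    49. ]
-111 [-1.3 -0.1  0.3] [-110.9   -0.    48.9]
-95 [-1.1  0.2 -0.2] [-95.1  -0.   48.9]
-79 [-1.3  0.3 -0.1] [-79.2  -0.   48.9]
-63 [-1.2 -0.5 -0.7] [-63.1  -0.   48.9]
-47 [-1.4  0.7  1.3] [-47.2  -0.1  48.9]
-31 [-1.2 -0.4 -0.7] [-31.1   0.   48.9]
-15 [-1.8 -0.   0.2] [-15.1  -0.   48.9]
-14 [-1.2  0.   0.7] [-14.3  -0.   49. ]
-13 [-1.2  0.2  0.3] [-13.1  -0.   49. ]
-12 [-1.   0.2  0.9] [-12.  -0.  49.]
-11 [-1.8 -0.5  0.9] [-10.9  -0.   49. ]
-10 [-1.  -0.7  0.7] [-9.9 -0.  49. ]
-9 [-1.  -0.4 -0. ] [-8.9 -0.  49. ]
-8 [-0.4 -0.2 -0.2] [-7.9  0.  49. ]
-7 [-0.9  0.1 -0.2] [-6.9  0.1 49. ]
-6 [-1.1 -0.1  0.6] [-5.9  0.  49. ]
-5 [-0.9 -0.4  1.1] [-4.9  0.  49. ]
-4 [-1.3  0.3 -0. ] [-3.9  0.  49. ]
-3 [-1.7  0.5  0.4] [-2.9 -0.  49. ]
-2 [-1.5 -0.4  0.4] [-1.9  0.  49. ]
-1 [-2.3  0.6  1.1] [-1.1 -0.  49. ]
0 [-5.8  0.1  3. ] [-0.7 -0.  49. ]
1 [-6.4  0.4  4. ] [ 0.2 -0.1 49. ]
2 [-7. -0.  4.] [ 1.  -0.1 49. ]
3 [-6.9  1.2  4.8] [ 1.8 -0.2 49. ]
3 29.9833
```

```bash
python3 - <<'E'
import push; from push import *
push.f0=np.array([1.0,0,-.2])
x,b=run(3,13,1,17,v=.03)
if not b: x,b=run(x,30,.5,13,v=.02)
ctrl.pause(.2); print(x,fc()-push.f0,w2c(get_state()["tcp_pos"]),get_state()["time"])
E
```

```text
4 [-7.7  0.9  4.8] [ 2.7 -0.2 49.1]
5 [-8.4 -0.2  5.7] [ 3.5 -0.2 49. ]
6 [-8.8  0.3  5.6] [ 4.5 -0.3 49. ]
7 [-7.3 -0.7  3.5] [ 6.  -0.3 49. ]
8 [-5.7 -0.5  3.5] [ 7.3 -0.3 49. ]
9 [-6.5 -0.4  2.6] [ 8.4 -0.3 49. ]
10 [-6.   0.3  3.2] [ 9.5 -0.3 49. ]
11 [-5.1 -1.3  3.4] [10.8 -0.2 49. ]
12 [-5.7 -0.3  3.4] [11.9 -0.2 49. ]
13 [-4.7 -1.   2.7] [13.  -0.1 49. ]
13.5 [-4.9 -1.1  2.7] [13.6 -0.1 49. ]
14.0 [-4.7 -0.   1.9] [14.2 -0.  49. ]
14.5 [-4.9 -0.7  1. ] [14.5 -0.1 49. ]
15.0 [-5.3 -1.6  1.5] [14.8 -0.  48.9]
15.5 [-4.9 -1.   2.4] [15.3 -0.  48.9]
16.0 [-6.4 -0.4  1.2] [15.8  0.  48.9]
16.5 [-5.3 -0.5  2. ] [16.2 -0.  48.9]
17.0 [-7.3 -1.6  2.8] [16.6 -0.  48.9]
17.5 [-7.  -1.1  1.9] [17.  -0.  48.9]
18.0 [-6.9 -1.   2.8] [17.4  0.  48.9]
18.5 [-9.2 -0.4  2.6] [17.5  0.  48.8]
19.0 [-8.5 -0.1  4.7] [17.5  0.  48.8]
19.5 [-11.3  -0.3   4.4] [17.5  0.  48.7]
20.0 [-12.5  -0.5   5.4] [17.5  0.  48.7]
20.5 [-14.5   0.9   5.7] [17.5  0.  48.6]
LIMIT
20.5 [-13.8839285   -0.24447067   5.15012649] [17.52415825  0.05182979 48.61654018] 36.4333
```

The lid is on the stop at TCP x = 17.5, against a prediction of about 17, with a peak of about 14 N. I'll back off slowly to let the buffer seat it on the ridge, then retreat and check.

```bash
python3 - <<'E'
from h import *
f0=np.array([1.0,0,-.2])
for x in (18,17,16,15,14,13,12,11):
    ctrl.movel(c2w(x,0,49),max_speed=.03); print(x,np.round(fc()-f0,1),np.round(w2c(get_state()["tcp_pos"]),1))
ctrl.movel(c2w(2,0,49),max_speed=.08); ctrl.movel(c2w(2,0,120),max_speed=.2)
ctrl.movep(c2w(-250,60,220),qdown(best(c2w(-250,60,220),YAW+90))); ctrl.ungrasp(); ctrl.pause(.3)
im,D=vision.grab_frame("side"); imt,Dt=vision.grab_frame("top")
for n,I,d in(("side",im,D),("top",imt,Dt)):
    P,q=cloud(n,d); C=w2c(P); H=cv2.cvtColor(I,cv2.COLOR_BGR2HSV)[q[:,1],q[:,0]].astype(int)
    rib=(abs(C[:,1])<32)&(C[:,0]>0)&(C[:,0]<75)&(C[:,2]>60)&(C[:,2]<72); lid=(H[:,0]>25)&(H[:,0]<45)&(abs(C[:,1])<50)&(C[:,2]>38)&(C[:,2]<50)&(abs(C[:,0])<200)
    print(n,"rib",C[rib].mean(0),"lid x",np.percentile(C[lid],[.3,99.7],axis=0)[:,0],"z",np.median(C[lid,2]))
a=cv2.resize(im[130:230,205:345],(800,571),interpolation=cv2.INTER_CUBIC); cv2.imwrite("pics/s4c.png",a); cv2.imwrite("pics/t4.png",imt)
print(get_state()["time"])
E
```

```text
18 [-7.  -2.   0.7] [17.1  0.1 48.6]
17 [-7.3 -0.5  1.1] [16.3  0.1 48.7]
16 [-5.7 -1.3  0.1] [15.5  0.1 48.7]
15 [-5.5 -1.1 -1.3] [14.8  0.2 48.8]
14 [-3.3 -0.4 -1.1] [14.6  0.3 49.1]
13 [-1.  -0.1 -0.3] [13.8  0.1 49.4]
12 [-0.1 -0.9  0.6] [12.2  0.  49.1]
11 [-0.9 -0.3  1.3] [11. -0. 49.]
side rib [30.31938778  0.29831472 64.85144244] lid x [-139.69366406   83.98790945] z 43.72438185440831
top rib [32.02604602  0.99606553 66.01728228] lid x [-138.03559802   79.68764118] z 44.31214304318031
41.4583
```

View pics/s4c.png

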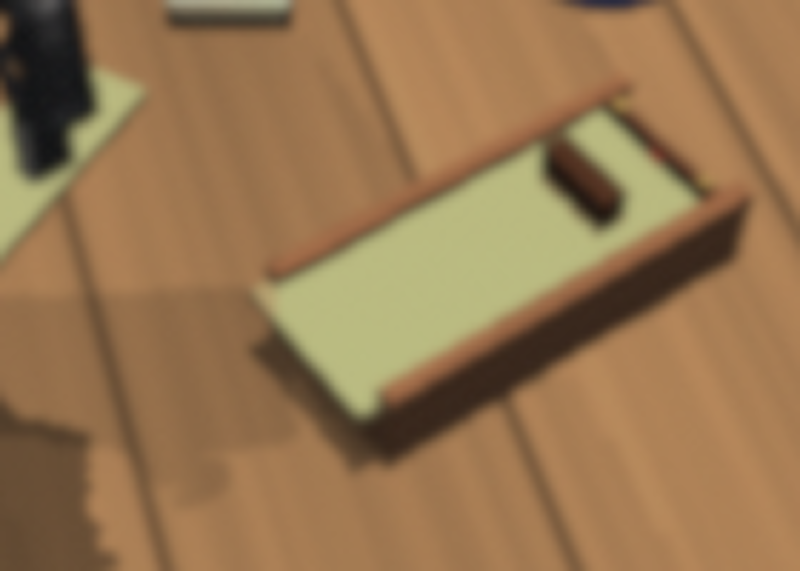

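View pics/t4.png

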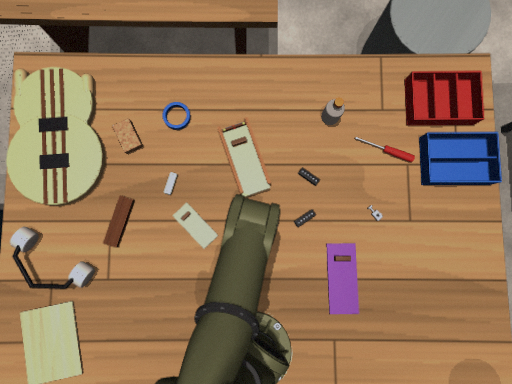

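```bash
python3 - <<'E'
from h import *
print(get_state()["contact_force"],get_state()["time"]); print(ticket.close_job())
E
```

```text
[0.23864533 0.25571569 0.1044868 ] 41.4583
the job is handed in; nothing more can be done
None
```

The black pickup is in the bay, the lid is shut, and the job was handed in at 41.5 s (limit 64 s).

- **Pickup:** I took the rightmost of the three black pickups. I slid the lid back about 15 mm by its rib so the fingers could open in the bay. Then I lowered the pickup until I felt the floor (about 2 N) and released it. A picture showed it flat on the blue floor with its pole pieces up, before the lid covered it.
- **Lid:** I pushed it by the rib over the ridge at about 9 N and onto the stop at about 14 N peak.
- **Latch:** When I backed off, the lid came back about 3 mm with the buffer and then held there, as the ridge should make it. I did not see the ridge itself, and I did not pull on the lid to test it.
- **Final picture:** The lid is flat and closed. The cream pickup and the other things appear not to have moved, and the gripper is open, clear and touching nothing.
- **Disagreement between cameras:** They put the rib at case x = 30 (side) and 32 (top), against about 33.6 from touch. An earlier side reading was low by about the same amount, so I went by touch.

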